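# Lock the key safe: close the hasp, push the keyed plug home and hold it in

### The job

Lock the small key safe: first swing its steel hasp shut until it rests in its catch, with the hasp's eye over the brass hub. Then take the orange-handled lock plug from its wooden stand, push its shaft through the eye into the hub, turning it until its key slips into the keyway, and keep pushing against the spring until its collar sits flat on the hasp; finish while still gripping the plug and holding it fully home. Leave everything else on the bench where it is.

Things in the scene. Friction and masses are not known exactly. Their poses are not given: they have to be found in the camera images.
- lockbox: Key safe, a fixed flat steel box 200 x 240 x 75 mm (its x, y, z), white, with a blue door leaf on its -y part. Origin at the centre of its underside, on the bench. The hub stands on the middle of its top; the hasp's post is 80 mm from the hub towards its +y; the dark steel catch (C-shaped bracket, top 118 mm above the bench) is 58 mm from the hub towards its -y.
- hasp (a joint): Angle of the hasp, rad: 0 = shut, at its stop in the catch (pointing from its pivot to the safe's -y). Grows as it swings open, level, clockwise seen from above, its free end towards the safe's -x; up to 1.3. Stays where it is left (about 1 N at the red peg moves it). Starts at 0.6 to 1.2.
- hasp_pivot (a point): Point on the hasp's upright hinge axis, at the strap's top face, 112 mm above the bench.
- hasp_peg (a point): Centre of the red upright peg (diameter 12 mm, 38 mm tall, its middle 134 mm above the bench) near the free end of the hasp, 118 mm from the pivot axis; grip or push it to swing the hasp.
- hasp_eye (a point): Centre of the hasp's round eye (39 mm hole, 54 mm outside), at its top face, 80 mm from the pivot axis; right over the hub when shut. The hasp is a level 5 mm steel strap, its faces 107 and 112 mm above the bench.
- hub: Brass hub, fixed upright on the safe, 30 mm tall, about 46 mm across; origin at the centre of its bottom, on the safe's top face, 75 mm above the bench. One keyway, 9 mm wide, reaches out to 16 mm from the axis along the hub's +x over its full height, a red mark on the rim beside it. The hub's yaw differs by up to 0.5 rad either way from the safe's. With the plug home, plug_grip is 67 mm above this origin.
- hub_mouth (a point): Centre of the hub's top face, where the bore (21 mm across, straight down) begins. A black spring plunger fills the bore up to 17 mm below this point; it yields downwards, 3 N at first, 7 N with the plug home, and pushes the plug back up if it is let go.
- plug_grip (a point): Centre of the handle of the lock plug (loose, 0.13 to 0.25 kg, upright in its stand). The orange handle is a flat block 40 mm (plug's x) by 18 mm (plug's y) by 48 mm tall: grip it across the 18 mm, along the plug's y. Plug axes: z up, x the way its key points, shown by white marks on the collar and on the handle's top at the key side.
- plug_collar (a point): Centre of the underside of the plug's dark round collar (50 mm across, 6 mm thick), 30 mm below plug_grip. Under it a steel shaft, 18 mm diameter, 34 mm long, with a 5 mm tapered nose. The key, a 6 mm wide rib reaching 14 mm from the axis, runs from the collar down 24 mm; the last 10 mm of shaft is plain and enters the hub before the key meets the hub's top face.
- stand: Wooden stand, fixed, 80 x 80 x 45 mm, origin at the centre of its underside. The plug's shaft hangs in its 34 mm square hole, the collar resting on its top.
- lunchbox: Blue plastic lunch box, 176 x 131 x 66 mm, closed, loose; bystander. Origin at the centre of its underside.
- cat: White ceramic cat figurine, 140 mm tall, base 76 mm across, loose; bystander. Origin at the centre of its underside.
- tin: Red shoe polish tin, 76 mm across, 30 mm tall, loose; bystander. Origin at the centre of its underside.
- bowl: Blue ceramic bowl, 110 mm across, 45 mm tall, loose; bystander. Origin at the centre of its underside.
- shoehorn: Green plastic shoehorn, 190 mm long, 12 mm tall, lying on the bench near the robot, loose; bystander. Origin near its middle.
- brush: Shoe brush, 150 x 50 x 38 mm, dark wooden back, loose; bystander. Origin at the centre of its underside.
Not all that is in view belongs to the job. Of the things that look like the part that bears plug_grip, the middle-sized one is meant.

How it is judged (in metres and radians):
On the way, in this order (a step that is already met when the one before it is completed fails the run):
1. the hasp is swung shut into its catch while the plug is still away from the hub (value of joint hasp below 0.08 rad and horizontal distance between plug_grip and hub above 0.06 m), for 0.2 s.
2. with the hasp shut, the plug's shaft is in the hub's bore (value of joint hasp below 0.08 rad and horizontal distance between plug_grip and hub below 0.005 m and z of plug_grip in the frame of hub below 0.088 m), for 0.1 s.
At the end, for the whole second after the job is handed in: The hasp is shut (within 0.08 rad), the plug stands upright (0.1 rad) in the hub (within 5 mm of its axis, its key in the keyway, within 0.35 rad), pressed home to within 2.5 mm of its collar resting on the hasp, at rest, and the robot's fingers still hold it there against the spring (value of joint hasp below 0.08 rad and horizontal distance between plug_grip and hub below 0.005 m and z of plug_grip in the frame of hub below 0.0695 m and angle between plug_grip's own z axis and vertical below 0.1 rad and angle between the x axis of plug_grip and the x axis of hub, either way round below 0.35 rad and linear speed of plug below 0.02 m/s and contact force between the fingers and plug above 2 N); the arm keeps its last pose, push and grip.
It fails at once if a bystander is moved by more than 30 mm (distance of any of lunchbox, cat, tin, bowl, shoehorn, brush from where it was at the start of the episode above 0.03 m).
It fails at once if the cat figurine is tipped (angle between cat's own z axis and vertical above 0.4 rad).
It also fails if it takes over 58 s, if anything falls off the work surface, if the arm or the gripper's body presses on something with over 40 N, if the wrist force passes 120 N, or if a joint passes its speed limit or range.

### The arm

A 7-joint arm with a two-finger parallel gripper is mounted at the origin on the work surface. World frame = base frame: x ahead of the robot, y to its left, z up, the work surface at z = 0. Lengths are in mm, angles in rad, forces in N, time in s.
With the tool pointing down it reaches from about 400 to 900 mm from the base axis. Payload 5.5 kg.
Tool frame: the origin (TCP) lies midway between the tips of the shut fingers; the grasp point (between the pads) lies 19 mm behind it (ctrl.hold_point_z is the z of the grasp point in the tool frame, in mm); z points along the fingers, y is the line along which they close (so a half turn about z gives the same grasp; the last joint's range is limited). The gripper opens to 92 mm and grips with 3 to 60 N. Pads are 19 mm wide; open, the fingers measure 130 mm over their backs; the gripper's body (75 mm by 190 mm) begins 47 mm behind the grasp point.
Start: joints at [1.588, 0.501, -0.427, 1.55, 0.221, 1.138, -0.21], TCP at [158.2, -630.454, 226.729] pointing down, gripper open.
Joint ranges: [-2.88, 2.88], [-0.31, 2.03], [-1.54, 1.56], [0.2, 2.42], [-1.41, 4.55], [0.19, 2.02], [-2.57, 2.57]. Speed limits (rad/s): [2.57, 2.57, 3.14, 3.14, 3.14, 3.14, 3.14].

### API

Orientations are given as [roll, pitch, yaw] about the fixed x, y, z axes, in that order (R = Rz(yaw) Ry(pitch) Rx(roll)).
In Python, from workcell import ctrl gives the robot as it stands.
- The arm moves only by the tool step_arm, never from a script. Its argument "steps" is a list of rows, each a list of 7 numbers: the shift along the tool's x, y, z scaled (see below), then the turn, a rotation vector about the tool's x, y, z scaled (see below), then the opening, from 0 (shut) to 1 (fully open). A call has 1 to 8 rows; each row shifts and turns the commanded pose from where the row before left it, along the tool's axes as they then stand; what a row does not reach is not made up. The controller multiplies each number of a shift by 0.02 m and each number of a turn by 0.12 rad. A row lasts 1/12 s, in which the tool goes at most 41.7 mm and 7.16 degrees, less where a joint would pass 70% of its speed; a pose out of reach is approached as far as the arm can. A call with a number of a shift or a turn outside -1 to 1 is refused whole. A call with a gripper value outside its range is refused whole. The fingers move at their own pace and stop on an object; "force" is the grip in N (left out, the last holds). Time passes only in rows, so rows that do not move let the fingers close. It gives the time, the measured TCP pose, the force, the opening and the grip force at its end, in the units of the state.
- ctrl.sense(): the state, without advancing time (a new reading comes with each control period).
- ctrl.read_camera(name): name is "side" or "top" or "wrist"; returns (picture, depth): 400x640x3 uint8, red, green, blue; 400x640 float32, mm along the optical axis (not along the pixel's ray), 0 where there is no reading.
- ctrl.get_calibration(name): a dict with "mtx" (3x3 intrinsics, pixels), "dist_coeffs" ([k1, k2, p1, p2, k3] as OpenCV has them; the pictures are not rectified), "R" (3x3) and "t" (3): a world point X has camera coordinates R X + t. Camera axes: x right, y down, z forward; pixel columns grow to the right and rows downward; lengths in mm; the calibration is good to about 2 mm. A picture is of the moment at which its call begins: read the wrist's pose just before it. get_calibration takes no time and is no camera call; for the wrist camera it gives the pose at the moment of the call.
- ctrl.sign_off(): hands the job in; it is judged then, once.
Trained networks look in the newest picture that a camera, given by its name, has taken for a name from the list of things; names that differ only in an ending like _2 or _b are one class to them, and where a whole thing is asked for, a point or a joint stands for the part that bears it (a point fixed in the world has none). Each returns a list of dicts, best first, with "conf" (0 to 1); they miss things now and then, are a little off and sometimes report something else, mostly with a low value. They report only what shows in the picture. A call takes as long as a camera call. They do not tell look-alikes from the thing itself.
- ctrl.boxes_of(query, camera): "extent" ([left, top, right, bottom] in pixels, round what is visible of it).
- ctrl.cut_out(query, camera): "region" (400x640 bool, what is visible of it) and "extent" ([left, top, right, bottom] in pixels, round what is visible of it).
The state is a dict: "t": time; "joint_pos": joint angles; "qvel": joint speeds; "joint_efforts": joint torques, N m; "ee_pos": TCP position; "tool_rot": TCP orientation; "contact_force": force on the tool from outside, world axes, zero at the start; "wrist_torque": the same for the moment, N m; "gripper_width": opening from 0.0 (shut) to 1.0 (fully open); "grip_force": force on a finger pad.
Only numpy, scipy, OpenCV 4.12 (cv2) and the standard library are available. Lean on these libraries where they do the work, as an engineer would, in place of code of your own. Each camera call takes 0.05 s, during which the arm holds its last target. There are 200 camera calls.

## Working session

There is one attempt and no reset: what is moved stays moved. The work goes in short steps, Python scripts to look and compute and a tool call to move; the robot and the scene stay as the last step left them, time stands still between calls to the robot, and variables do not carry over. Pictures are saved under pics/ and viewed, at most 10 in all, crops included, and the job is handed in when it is done.

Besides the shell and the picture viewer there is one more tool, called by a JSON object that holds its "api" and its "payload", one argument or row to a line. step_arm: Moves the arm, as the interface text tells. Shifts and turns lie within -1 to 1; 1 stands for 0.02 m of shift or 0.12 rad of turn. Its arguments: {"type":"object","properties":{"steps":{"type":"array"},"force":{"type":"number"}},"required":["steps"]}

```bash
mkdir -p pics; cat > h.py <<'E'
import numpy as np, cv2
from workcell import ctrl
def pts(cam, uv, depth):
    c=ctrl.get_calibration(cam); K=np.array(c['mtx']);d=np.array(c['dist_coeffs']);R=np.array(c['R']);t=np.array(c['t']).ravel()
    n=cv2.undistortPoints(np.array(uv,float).reshape(-1,1,2),K,d).reshape(-1,2)
    X=np.c_[n,np.ones(len(n))]*np.array(depth,float).reshape(-1,1)
    return (X-t)@R
def onplane(cam,uv,z):
    c=ctrl.get_calibration(cam); K=np.array(c['mtx']);d=np.array(c['dist_coeffs']);R=np.array(c['R']);t=np.array(c['t']).ravel()
    n=cv2.undistortPoints(np.array(uv,float).reshape(-1,1,2),K,d).reshape(-1,2)
    D=np.c_[n,np.ones(len(n))]@R; o=-t@R
    return o+D*((z-o[2])/D[:,2])[:,None]
def cloud(cam,dep):
    v,u=np.mgrid[0:400,0:640]; return pts(cam,np.c_[u.ravel(),v.ravel()],dep.ravel()).reshape(400,640,3)
E
python3 - <<'E'
from h import *
for cam in ['top','side']:
    p,d=ctrl.read_camera(cam); cv2.imwrite(f'pics/{cam}0.png',p[:,:,::-1]); np.savez(f'{cam}0.npz',p=p,d=d)
    P=cloud(cam,d)
    for q in ['lockbox','hasp','hasp_peg','hub','plug_grip','stand','cat','lunchbox','tin','bowl','brush','shoehorn']:
        for r in ctrl.cut_out(q,cam)[:4]:
            m=r['region']&(d>0); X=P[m]
            if len(X): print(cam,q,round(r['conf'],2),[int(x) for x in r['extent']],np.median(X,0).round(),'z',np.percentile(X[:,2],[2,98]).round())
print(ctrl.sense())
E
```

```text
top lockbox 0.92 [333, 158, 420, 233] [ 589. -141.   75.] z [ 63. 115.]
top hasp 0.76 [346, 188, 376, 232] [556. -91. 112.] z [ 74. 151.]
top hasp_peg 0.63 [348, 184, 380, 233] [554. -93. 112.] z [ 74. 151.]
top hub 0.76 [369, 187, 386, 202] [ 594. -146.  103.] z [ 76. 111.]
top plug_grip 0.64 [248, 184, 273, 206] [593. 188.  82.] z [ 49. 125.]
top plug_grip 0.6 [284, 219, 299, 235] [505. 107.  34.] z [22. 70.]
top plug_grip 0.46 [243, 221, 263, 241] [484. 210.  55.] z [ 41. 103.]
top stand 0.63 [241, 216, 269, 248] [484. 205.  44.] z [11. 51.]
top cat 0.95 [454, 170, 485, 197] [ 625. -415.   63.] z [  4. 131.]
top lunchbox 0.59 [188, 133, 236, 195] [686. 341.  65.] z [ 9. 72.]
top tin 0.7 [294, 240, 315, 300] [353.  59.   7.] z [-2. 15.]
top tin 0.63 [261, 132, 313, 147] [770. 125.  37.] z [29. 44.]
top tin 0.61 [151, 246, 181, 270] [415. 482.  28.] z [11. 36.]
top bowl 0.66 [455, 228, 491, 264] [ 440. -448.   20.] z [ 2. 48.]
top bowl 0.57 [334, 156, 419, 233] [ 589. -142.   75.] z [ 65. 115.]
top bowl 0.17 [345, 185, 379, 231] [553. -91. 112.] z [106. 151.]
top brush 0.88 [260, 13
[... 1440 characters left out ...]
_pos': array([ 1.58817956,  0.50087451, -0.42699189,  1.55040385,  0.22080987,
        1.13830714, -0.21026858]), 'qvel': array([ 0.00038891,  0.00048921,  0.00045149, -0.00055327, -0.00022269,
       -0.00226915,  0.00125359]), 'joint_efforts': array([-5.78502422e-04, -5.66444063e+01, -5.81086144e+00, -2.79502916e+01,
       -6.65855105e-02,  2.05844454e-02,  3.17864715e-05]), 'ee_pos': array([ 158.20338279, -630.45227669,  226.74233561]), 'tool_rot': array([ 3.14156172e+00, -1.46933351e-05,  2.45875010e-01]), 'contact_force': array([-0.30074252,  0.4305581 ,  0.21945117]), 'wrist_torque': array([-0.00845264,  0.00560035,  0.04207826]), 'grip_force': 0.0, 'gripper_width': 0.998277773362802}
```

```bash
python3 - <<'E'
import cv2
a=cv2.imread('pics/top0.png');
b=cv2.resize(a[130:260,230:430],(800,520),interpolation=cv2.INTER_CUBIC);cv2.imwrite('pics/topc.png',b)
E
```

```text
(no output)
```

View pics/topc.png

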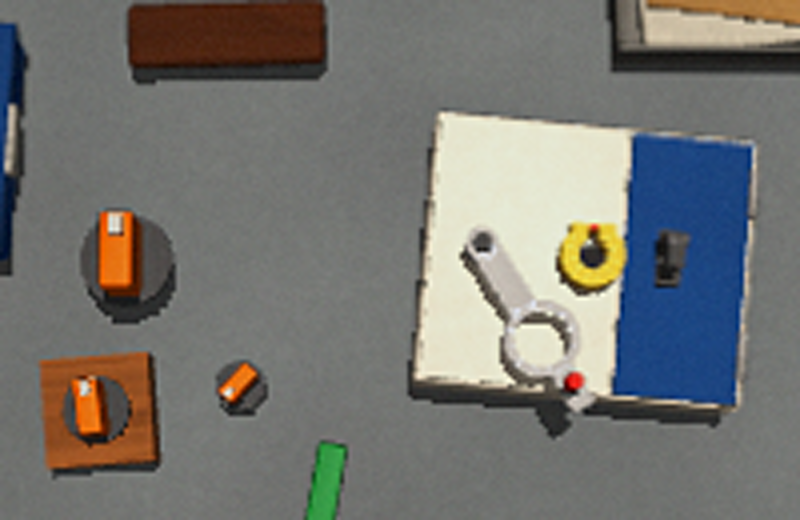

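View pics/side0.png

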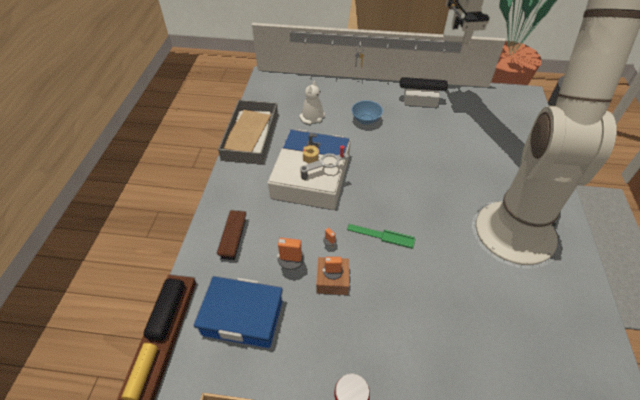

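The top crop (×4, offset 230,130) shows the medium plug in its stand at about (88,405), with a bigger and a smaller look-alike beside it. The hasp pivot is at (482,240), the red peg at (573,381), and the hub at (592,255) with its red mark at the top. The catch is at (672,258).

```bash
python3 - <<'E'
from h import *
z=np.load('top0.npz');p=z['p'].astype(int);d=z['d'];P=cloud('top',d)
f=lambda u,v,zz:onplane('top',[[230+u/4,130+v/4]],zz)[0].round(1)
for n,u,v,zz in [('pivot',482,240,112),('eye',541,341,112),('peg',574,381,153),('hub',593,256,105),('mark',594,230,105),('plugtop',88,405,99),('plugkey',85,385,99),('c1',440,112,75),('c2',755,143,75),('c3',740,408,75),('c4',415,380,75)]: print(n,f(u,v,zz))
# white/blue box top from cloud
m=(abs(P[...,2]-75)<6)&(P[...,0]>400)&(P[...,0]<750)&(P[...,1]<0)&(P[...,1]>-300)
print(cv2.minAreaRect(P[m][:,:2].astype(np.float32)))
o=(p[...,0]>180)&(p[...,1]<150)&(p[...,2]<90)
for cam in ['top','side']:
    z=np.load(cam+'0.npz');p=z['p'].astype(int);P=cloud(cam,z['d'])
    o=(p[...,0]>170)&(p[...,1]<150)&(p[...,2]<90)
    m=o&(P[...,2]>85)&(P[...,2]<112)&(abs(P[...,0]-490)<50)&(abs(P[...,1]-205)<60)
    print(cam,m.sum(),P[m].mean(0).round(1),cv2.minAreaRect(P[m][:,:2].astype(np.float32)))
    r=(p[...,0]>130)&(p[...,1]<60)&(p[...,2]<60)&(P[...,2]>118)&(abs(P[...,0]-510)<80)&(abs(P[...,1]+130)<60)
    print('peg',r.sum(),P[r].mean(0).round(1),P[r].min(0).round(),P[r].max(0).round())
c=ctrl.get_calibration('wrist');R=np.array(c['R']);print('wristcam pos',-np.array(c['t']).ravel()@R,R.round(2).tolist(),np.array(c['mtx']).round().tolist())
E
```

```text
pivot [601.9 -66.8 112. ]
eye [ 530.  -107.9  112. ]
peg [ 499.2 -126.7  153. ]
hub [ 591.2 -146.3  105. ]
mark [ 609.9 -147.3  105. ]
plugtop [486.2 213.1  99. ]
plugkey [500.5 215.3  99. ]
c1 [701.2 -39.1  75. ]
c2 [ 678.3 -270.8   75. ]
c3 [ 483.7 -255.3   75. ]
c4 [505.1 -19.8  75. ]
((593.5592041015625, -145.81468200683594), (239.45074462890625, 200.14601135253906), 84.42745208740234)
top 63 [485.2 215.2  98.5] ((487.0097961425781, 215.3806610107422), (35.848976135253906, 15.331597328186035), 6.0925798416137695)
peg 9 [ 500.  -125.5  151.2] [ 497. -128.  147.] [ 503. -123.  156.]
side 69 [482.7 219.9 100.1] ((487.34326171875, 218.97279357910156), (38.373146057128906, 15.560129165649414), 8.578161239624023)
peg 2 [ 501.1 -118.6  149.7] [ 500. -119.  150.] [ 502. -118.  150.]
wristcam pos [ 239.22854066 -609.5880884   386.41258067] [[0.24, -0.97, 0.0], [-0.92, -0.23, 0.31], [-0.3, -0.08, -0.95]] [[322.0, 0.0, 321.0], [0.0, 322.0, 201.0], [0.0, 0.0, 1.0]]
```

{"api": "step_arm", "payload": {
  "steps": [
    [0.95,-0.85,0,0,0,0,1],
    [0.95,-0.85,0,0,0,0,1],
    [0.95,-0.85,0,0,0,0,1],
    [0.95,-0.85,0,0,0,0,1],
    [0.95,-0.85,0,0,0,0,1],
    [0.95,-0.85,0,0,0,0,1],
    [0.95,-0.85,0,0,0,0,1],
    [0.95,-0.85,0,0,0,0,1]
  ]
}}

```text
t: 1.97
ee_pos: [273.1, -460.5, 226.9]
tool_rot: [3.141, 0.0, 0.246]
contact_force: [0.7, -0.3, -0.2]
gripper_width: 1.003
grip_force: 0.0
```

{"api": "step_arm", "payload": {
  "steps": [
    [0.95,-0.85,0,0,0,0,1],
    [0.95,-0.85,0,0,0,0,1],
    [0.95,-0.85,0,0,0,0,1],
    [0.95,-0.85,0,0,0,0,1],
    [0.95,-0.85,0,0,0,0,1],
    [0.95,-0.85,0,0,0,0,1],
    [0.95,-0.85,0,0,0,0,1],
    [0.95,-0.85,0,0,0,0,1]
  ]
}}

```text
t: 2.63
ee_pos: [387.5, -291.6, 227.0]
tool_rot: [3.141, -0.0, 0.246]
contact_force: [-0.2, -0.8, -0.2]
gripper_width: 0.997
grip_force: 0.0
```

{"api": "step_arm", "payload": {
  "steps": [
    [0.95,-0.85,0,0,0,0,1],
    [0.95,-0.85,0,0,0,0,1],
    [0.95,-0.85,0,0,0,0,1],
    [0.95,-0.85,0,0,0,0,1],
    [0.95,-0.85,0,0,0,0,1],
    [0.95,-0.85,0,0,0,0,1],
    [0.95,-0.85,0,0,0,0,1],
    [0.95,-0.85,0,0,0,0,1]
  ]
}}

```text
t: 3.3
ee_pos: [501.8, -122.7, 227.0]
tool_rot: [3.141, -0.0, 0.246]
contact_force: [0.3, 0.2, 0.5]
gripper_width: 0.997
grip_force: 0.0
```

{"api": "step_arm", "payload": {
  "steps": [
    [0,0,0,0,0,-0.91,1],
    [0,0,0,0,0,-0.91,1],
    [0,0,0,0,0,-0.91,1],
    [0,0,0,0,0,-0.91,1],
    [0,0,0,0,0,-0.91,1],
    [0,0,0,0,0,-0.91,1],
    [0,0,0,0,0,-0.91,1],
    [0,0,0,0,0,0,1]
  ]
}}

```text
t: 3.97
ee_pos: [501.2, -123.8, 226.8]
tool_rot: [3.142, -0.0, 1.014]
contact_force: [0.8, -0.3, -0.2]
gripper_width: 1.001
grip_force: 0.0
```

```bash
python3 - <<'E'
from h import *
s=ctrl.sense();print(s['t'],s['ee_pos'],s['tool_rot'],s['joint_pos'].round(2))
p,d=ctrl.read_camera('wrist'); cv2.imwrite('pics/w1.png',p[:,:,::-1]); np.savez('w1.npz',p=p,d=d)
E
```

```text
3.9667 [ 501.18841249 -123.7841814   226.77056293] [ 3.14156400e+00 -1.34739780e-04  1.01400542e+00] [ 0.92  0.35 -0.89  1.87  0.31  1.06 -0.64]
```

View pics/w1.png

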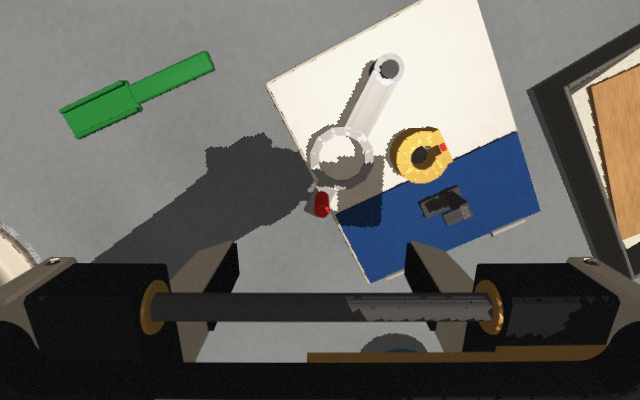

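In the wrist view the red peg top is at (321,205), the hub bore at (424,156) with its red mark at (444,147), the pivot at (391,68), and the catch at (446,205).

```bash
python3 - <<'E'
from h import *
z=np.load('w1.npz');p=z['p'].astype(int);P=cloud('wrist',z['d'])
f=lambda u,v,zz:onplane('wrist',[[u,v]],zz)[0].round(1)
print('pivot',f(388,68,112),'hub',f(421,156,105),'mark',f(444,147,105),'eye',f(341,154,112))
r=(p[...,0]>90)&(p[...,1]<40)&(p[...,2]<45)&(P[...,2]>118)
ys,xs=np.nonzero(r);print('peg',r.sum(),xs.min(),xs.max(),ys.min(),ys.max(),P[r].mean(0).round(1),P[r].min(0).round(),P[r].max(0).round())
t=r&(P[...,2]>150);print('pegtop',t.sum(),P[t].mean(0).round(1), np.ptp(P[t],0).round(1))
g=(p[...,0]>120)&(p[...,0]-p[...,2]>70)&(p[...,1]>80)&(P[...,2]>97)&(P[...,2]<112)
print('hubtop',g.sum(),P[g].mean(0).round(1),cv2.minEnclosingCircle(P[g][:,:2].astype(np.float32)))
print('pegtopproj TCP', f(321,205,153))
E
```

```text
pivot [601.7 -62.1 112. ] hub [ 593.1 -141.3  105. ] mark [ 613.8 -144.9  105. ] eye [ 534.6 -100.9  112. ]
peg 195 315 328 192 216 [ 502.  -122.   147.5] [ 495. -128.  118.] [545. -52. 386.]
pegtop 136 [ 500.7 -122.4  153.6] [ 50.4  76.2 236.4]
hubtop 1709 [ 592.9 -141.7  106.7] ((595.3045654296875, -142.55160522460938), 25.195587158203125)
pegtopproj TCP [ 502.9 -119.   153. ]
```

{"api": "step_arm", "payload": {
  "steps": [
    [0,0,0.87,0,0,0,1],
    [0,0,0.87,0,0,0,1],
    [0,0,0.87,0,0,0,1],
    [0,0,0.87,0,0,0,1],
    [0,0,0.87,0,0,0,1],
    [0,0,0.87,0,0,0,1],
    [0,0,0,0,0,0,0],
    [0,0,0,0,0,0,0]
  ],
  "force": 10
}}

```text
t: 4.68
ee_pos: [500.6, -123.5, 121.9]
tool_rot: [-3.14, 0.0, 1.008]
contact_force: [0.5, -0.1, 0.2]
gripper_width: 0.9
grip_force: 0.0
```

{"api": "step_arm", "payload": {
  "steps": [
    [0,0,0,0,0,0,0],
    [0,0,0,0,0,0,0],
    [0,0,0,0,0,0,0],
    [0,0,0,0,0,0,0],
    [0,0,0,0,0,0,0],
    [0,0,0,0,0,0,0],
    [0,0,0,0,0,0,0],
    [0,0,0,0,0,0,0]
  ]
}}

```text
t: 5.35
ee_pos: [501.2, -123.8, 122.4]
tool_rot: [3.141, -0.0, 1.01]
contact_force: [-0.3, -0.1, -0.3]
gripper_width: 0.324
grip_force: 0.0
```

{"api": "step_arm", "payload": {
  "steps": [
    [0,0,0,0,0,0,0],
    [0,0,0,0,0,0,0],
    [0,0,0,0,0,0,0],
    [0,0,0,0,0,0,0],
    [0,0,0,0,0,0,0]
  ]
}}

```text
t: 5.77
ee_pos: [501.2, -123.7, 122.3]
tool_rot: [3.142, -0.0, 1.01]
contact_force: [-0.2, -0.2, -0.6]
gripper_width: 0.127
grip_force: 10.0
```

```bash
cat > arc.py <<'E'
import numpy as np, sys
from workcell import ctrl
px,py,phi1,n=map(float,sys.argv[1:5]);n=int(n)
s=ctrl.sense();e=s['ee_pos'];yaw=s['tool_rot'][2]
r=np.hypot(e[0]-px,e[1]-py);a=np.arctan2(e[1]-py,e[0]-px)%(2*np.pi)
print('r',r,'a',a,'yaw',yaw)
A=np.linspace(a,phi1,n+1);Q=np.c_[px+118*np.cos(A),py+118*np.sin(A)]
Q[0]=e[:2]
D=np.diff(Q,axis=0)
print(Q[-1],np.c_[D@[np.cos(yaw),np.sin(yaw)],D@[np.sin(yaw),-np.cos(yaw)]].round(2)/20)
E
python3 arc.py 601 -63 4.615 16
```

```text
r 116.78195010283525 a 3.6882815587519193 yaw 1.0102863054445483
[ 589.52625774 -180.44084996] [[-0.1985  0.2825]
 [-0.1255  0.3175]
 [-0.107   0.3245]
 [-0.088   0.33  ]
 [-0.069   0.3345]
 [-0.0495  0.338 ]
 [-0.0295  0.3405]
 [-0.01    0.3415]
 [ 0.01    0.3415]
 [ 0.0295  0.3405]
 [ 0.049   0.338 ]
 [ 0.0685  0.3345]
 [ 0.088   0.33  ]
 [ 0.107   0.3245]
 [ 0.1255  0.318 ]
 [ 0.1435  0.31  ]]
```

{"api": "step_arm", "payload": {
  "steps": [
    [-0.28,0.62,0,0,0,0,0],
    [-0.2,0.65,0,0,0,0,0],
    [-0.12,0.67,0,0,0,0,0],
    [-0.04,0.68,0,0,0,0,0],
    [0.04,0.68,0,0,0,0,0],
    [0.12,0.67,0,0,0,0,0],
    [0.2,0.65,0,0,0,0,0],
    [0.13,0.32,0,0,0,0,0]
  ]
}}

```text
t: 6.43
ee_pos: [584.0, -180.3, 122.1]
tool_rot: [-3.141, 0.001, 1.009]
contact_force: [-2.3, -1.9, 3.5]
gripper_width: 0.129
grip_force: 10.0
```

{"api": "step_arm", "payload": {
  "steps": [
    [0.07,0.15,0,0,0,0,0],
    [0.07,0.15,0,0,0,0,0],
    [0,0,0,0,0,0,0]
  ]
}}

```text
t: 6.68
ee_pos: [590.0, -180.7, 122.2]
tool_rot: [3.141, 0.001, 1.01]
contact_force: [0.8, -4.6, -0.6]
gripper_width: 0.129
grip_force: 10.0
```

```bash
python3 arc.py 601 -63 4.64 3
```

```text
r 118.24285744781703 a 4.618984357067499 yaw 1.0096660190571178
[ 592.46555852 -180.69096528] [[0.0295 0.0315]
 [0.019  0.0365]
 [0.0195 0.0365]]
```

Push a little further to feel the stop.

{"api": "step_arm", "payload": {
  "steps": [
    [0.05,0.1,0,0,0,0,0],
    [0.05,0.1,0,0,0,0,0],
    [0,0,0,0,0,0,0],
    [0,0,0,0,0,0,0]
  ]
}}

```text
t: 7.02
ee_pos: [590.5, -180.7, 121.9]
tool_rot: [-3.136, 0.005, 1.01]
contact_force: [-11.0, -2.9, 6.3]
gripper_width: 0.128
grip_force: 10.0
```

{"api": "step_arm", "payload": {
  "steps": [
    [0.05,0.1,0,0,0,0,0],
    [0.05,0.1,0,0,0,0,0],
    [0,0,0,0,0,0,0],
    [0,0,0,0,0,0,0]
  ]
}}

```text
t: 7.35
ee_pos: [591.5, -179.3, 120.9]
tool_rot: [-3.129, 0.007, 1.011]
contact_force: [-17.8, -0.1, 9.2]
gripper_width: 0.128
grip_force: 10.0
```

{"api": "step_arm", "payload": {
  "steps": [
    [-0.05,-0.15,0,0,0,0,0.4],
    [-0.05,-0.1,0,0,0,0,0.4],
    [0,0,0,0,0,0,0.4],
    [0,0,0,0,0,0,0.4],
    [0,0,-0.4,0,0,0,0.5],
    [0,0,-0.8,0,0,0,0.6],
    [0,0,-0.9,0,0,0,0.7],
    [0,0,-0.9,0,0,0,0.7]
  ]
}}

```text
t: 8.02
ee_pos: [593.8, -179.1, 183.5]
tool_rot: [3.142, -0.001, 1.011]
contact_force: [0.3, 0.4, 0.2]
gripper_width: 0.638
grip_force: 0.0
```

{"api": "step_arm", "payload": {
  "steps": [
    [-0.06,-1,-0.5,0,0,0,0.7],
    [-0.06,-1,-0.5,0,0,0,0.7],
    [-0.06,-1,-0.5,0,0,0,0.7],
    [-0.06,-1,-0.5,0,0,0,0.7],
    [0,0,0,0,0,0.92,0.7],
    [0,0,0,0,0,0.92,0.7],
    [0,0,0,0,0,0.92,0.7],
    [0,0,0,0,0,0.92,0.7]
  ]
}}

```text
t: 8.68
ee_pos: [523.7, -140.9, 223.4]
tool_rot: [3.14, -0.001, 0.563]
contact_force: [-0.1, -0.6, -0.6]
gripper_width: 0.699
grip_force: 0.0
```

{"api": "step_arm", "payload": {
  "steps": [
    [0,0,0,0,0,0.92,0.7],
    [0,0,0,0,0,0.92,0.7],
    [0,0,0,0,0,0.92,0.7],
    [0,0,0,0,0,0.92,0.7],
    [0,0,0,0,0,0.4,0.7],
    [0,0,0,0,0,0,0.7]
  ]
}}

```text
t: 9.18
ee_pos: [523.8, -140.7, 223.2]
tool_rot: [3.141, -0.001, 0.078]
contact_force: [0.5, 0.2, 0.0]
gripper_width: 0.695
grip_force: 0.0
```

```bash
python3 - <<'E'
from h import *
s=ctrl.sense();print(s['t'],s['ee_pos'],s['tool_rot'],s['joint_pos'].round(2),s['contact_force'])
p,d=ctrl.read_camera('wrist'); cv2.imwrite('pics/w2.png',p[:,:,::-1]); np.savez('w2.npz',p=p,d=d)
E
```

```text
9.1833 [ 523.82545909 -140.69786781  223.19614323] [ 3.14119536e+00 -1.44285428e-03  7.80097199e-02] [ 0.76  0.35 -0.67  1.82  0.25  1.05 -1.49] [0.50244859 0.22751845 0.02292007]
```

View pics/w2.png

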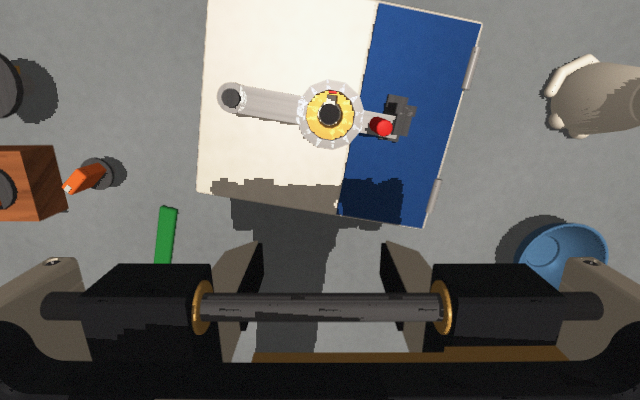

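The hasp is shut: the eye at (330,113) is concentric with the yellow hub, the mark is at (333,93), and the peg at (382,127) is by the catch.

```bash
python3 - <<'E'
from h import *
z=np.load('w2.npz');p=z['p'];P=cloud('wrist',z['d']);q=p.astype(int)
y=((q[...,0]-q[...,2]>60)&(q[...,1]>80)); y[:60]=0;y[160:]=0;y[:,:290]=0;y[:,370:]=0
ys,xs=np.nonzero(y);e=cv2.fitEllipse(cv2.convexHull(np.c_[xs,ys].astype(np.int32)));print(e,onplane('wrist',[e[0]],105))
r=(q[...,0]>120)&(q[...,1]<60)&(q[...,2]<70);r2=r.copy();r2[:80]=0;r2[105:]=0;r2[:,:300]=0;r2[:,360:]=0
ys,xs=np.nonzero(r2);print('mark',len(xs),xs.mean(),ys.mean(),onplane('wrist',[[xs.mean(),ys.mean()]],105))
w=(P[...,2]>109)&(P[...,2]<116)&(q.min(2)>110);w[:70]=0;w[160:]=0;w[:,:297]=0;w[:,:][:,370:]=0
print('strap',w.sum(),cv2.minEnclosingCircle(P[w][:,:2].astype(np.float32)))
print('piv',onplane('wrist',[[231,96]],112),'peg',onplane('wrist',[[382,127]],153))
cv2.imwrite('pics/w2c.png',cv2.resize(p[70:160,270:430,::-1],(800,450),interpolation=cv2.INTER_CUBIC))
E
```

```text
((329.54931640625, 114.6521987915039), (47.73578643798828, 49.20612335205078), 171.76397705078125) [[ 593.34561954 -141.8197199   105.        ]]
mark 0 nan nan [[nan nan nan]]
strap 1955 ((594.1873779296875, -143.65573120117188), 31.783493041992188)
piv [[601.90181552 -61.54651077 112.        ]] peg [[ 590.31641934 -177.70443783  153.        ]]<stdin>:6: RuntimeWarning: Mean of empty slice.
  ret = ret.dtype.type(ret / rcount)
```

View pics/w2c.png

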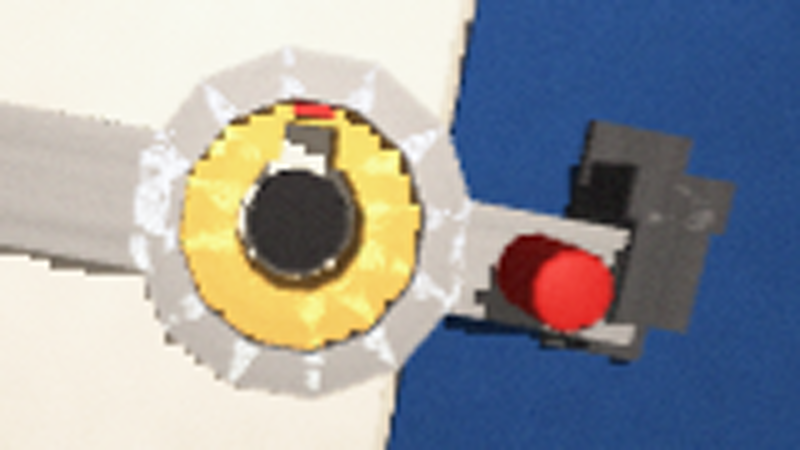

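```bash
python3 - <<'E'
from h import *
a=onplane('wrist',[[333.2,92.2],[329.8,114.7],[329.9,114.4]],105);print(a,np.arctan2(*(a[0]-a[1])[[1,0]]))
b=onplane('wrist',[[332,99]],105)[0];print(b,np.arctan2(*(b-a[1])[[1,0]]))
s=ctrl.sense();print(s['ee_pos'],s['tool_rot'])
d=np.array([486.5,215])-s['ee_pos'][:2];y=s['tool_rot'][2]
print(d@[np.cos(y),np.sin(y)]/20,d@[np.sin(y),-np.cos(y)]/20)
E
```

```text
[[ 611.35661125 -143.23471408  105.        ]
 [ 593.32389064 -142.03195783  105.        ]
 [ 593.57268599 -142.0938407   105.        ]] -0.06659990220686096
[ 605.9691082  -142.73455056  105.        ] -0.05550486293752257
[ 523.7569479  -140.69641917  223.06785542] [ 3.14123813e+00 -1.24719005e-03  8.09770992e-02]
-0.4181533171922405 -17.877225868462247
```

{"api": "step_arm", "payload": {
  "steps": [
    [-0.12,-1,0,0,0,0,0.7],
    [-0.12,-1,0,0,0,0,0.7],
    [-0.12,-1,0,0,0,0,0.7],
    [-0.12,-1,0,0,0,0,0.7],
    [-0.12,-1,0,0,0,0,0.7],
    [-0.12,-1,0,0,0,0,0.7],
    [-0.12,-1,0,0,0,0,0.7],
    [-0.12,-1,0,0,0,0,0.7]
  ]
}}

```text
t: 9.9
ee_pos: [491.4, 18.1, 222.8]
tool_rot: [-3.142, -0.001, 0.081]
contact_force: [0.1, -0.0, -0.0]
gripper_width: 0.699
grip_force: 0.0
```

{"api": "step_arm", "payload": {
  "steps": [
    [-0.12,-1,0,0,0,0,0.7],
    [-0.12,-1,0,0,0,0,0.7],
    [-0.12,-1,0,0,0,0,0.7],
    [-0.12,-1,0,0,0,0,0.7],
    [-0.12,-1,0,0,0,0,0.7],
    [-0.12,-1,0,0,0,0,0.7],
    [-0.12,-1,0,0,0,0,0.7],
    [-0.12,-1,0,0,0,0,0.7]
  ]
}}

```text
t: 10.57
ee_pos: [459.5, 176.2, 222.8]
tool_rot: [-3.141, -0.001, 0.081]
contact_force: [0.7, 0.9, 0.1]
gripper_width: 0.698
grip_force: 0.0
```

{"api": "step_arm", "payload": {
  "steps": [
    [-0.12,-1,0,0,0,0,0.7],
    [-0.12,-0.9,0,0,0,0,0.7],
    [0,0,0,0,0,0,0.7]
  ]
}}

```text
t: 10.82
ee_pos: [450.6, 217.1, 223.2]
tool_rot: [-3.139, -0.001, 0.087]
contact_force: [0.4, 0.6, -0.1]
gripper_width: 0.702
grip_force: 0.0
```

```bash
python3 - <<'E'
from h import *
s=ctrl.sense();print(s['t'],s['ee_pos'],s['tool_rot'],s['joint_pos'].round(2),s['contact_force'])
p,d=ctrl.read_camera('wrist'); cv2.imwrite('pics/w3.png',p[:,:,::-1]); np.savez('w3.npz',p=p,d=d)
P=cloud('wrist',d);q=p.astype(int)
o=(q[...,0]>150)&(q[...,0]-q[...,2]>90)&(P[...,2]>92)&(P[...,2]<105)&(abs(P[...,0]-487)<40)&(abs(P[...,1]-215)<40)
print(o.sum(),P[o].mean(0),cv2.minAreaRect(P[o][:,:2].astype(np.float32)))
E
```

```text
10.8167 [450.64167118 217.10271039 223.20599038] [-3.13855528e+00 -1.15042300e-03  8.67316375e-02] [ 0.22  0.3  -0.84  1.92  0.26  1.03 -2.22] [ 0.37919123  0.61839923 -0.06674398]
793 [486.67272945 215.9988985   99.97046452] ((487.21197509765625, 216.0330047607422), (40.032405853271484, 17.82021141052246), 8.040669441223145)
```

View pics/w3.png

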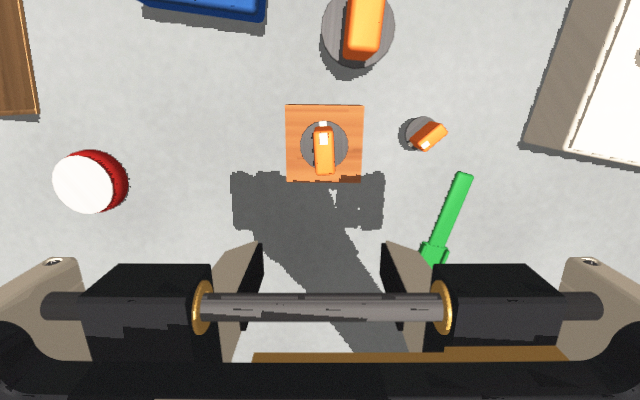

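The plug in its stand is at (323,148) with its white mark at the top; measured at (487,216), heading 0.14, top z 100, and 40×18 mm, all as expected.

{"api": "step_arm", "payload": {
  "steps": [
    [0.91,0.1,0,0,0,0,0.7],
    [0.91,0.1,0,0,0,0,0.7],
    [0,0,0,0,0,-0.47,0.7],
    [0,0,0.9,0,0,0,0.6],
    [0,0,0.9,0,0,0,0.6],
    [0,0,0.9,0,0,0,0.6],
    [0,0,0.9,0,0,0,0.6],
    [0,0,0,0,0,0,0.6]
  ]
}}

```text
t: 11.53
ee_pos: [486.8, 208.6, 147.2]
tool_rot: [3.14, 0.006, 0.135]
contact_force: [-0.5, -0.8, 0.1]
gripper_width: 0.598
grip_force: 0.0
```

```bash
python3 -c "
from h import *
s=ctrl.sense();print(s['ee_pos'],s['tool_rot'],s['contact_force'],s['joint_pos'].round(2))"
```

```text
[486.78143048 208.59657354 147.23869105] [3.13980802 0.00556661 0.13497749] [-0.4629472  -0.80730348  0.10319514] [ 0.16  0.47 -0.77  1.91  0.4   0.93 -2.24]
```

{"api": "step_arm", "payload": {
  "steps": [
    [0.07,-0.36,0,0,0,0,0.6],
    [0,0,0.7,0,0,0,0.6],
    [0,0,0.7,0,0,0,0.6],
    [0,0,0,0,0,0,0.6]
  ]
}}

```text
t: 11.87
ee_pos: [488.1, 217.9, 121.0]
tool_rot: [3.141, 0.002, 0.135]
contact_force: [-0.2, -1.4, -0.9]
gripper_width: 0.599
grip_force: 0.0
```

```bash
python3 -c "
from h import *
s=ctrl.sense();print(s['ee_pos'],s['tool_rot'],s['contact_force'],s['joint_pos'].round(2))"
```

```text
[488.09783851 217.90886557 120.96012254] [3.14076248e+00 2.20533289e-03 1.35489826e-01] [-0.22055369 -1.40685228 -0.93680544] [ 0.12  0.51 -0.75  1.92  0.44  0.88 -2.28]
```

{"api": "step_arm", "payload": {
  "steps": [
    [-0.05,0.08,0.8,0,0,0,0.6],
    [0,0,0.8,0,0,0,0.6],
    [0,0,0.8,0,0,0,0.6],
    [0,0,0.55,0,0,0,0.6],
    [0,0,0,0,0,0,0.6],
    [0,0,0,0,0,0,0.6]
  ]
}}

```text
t: 12.37
ee_pos: [488.0, 216.9, 63.4]
tool_rot: [3.141, 0.001, 0.136]
contact_force: [-0.1, 0.1, 0.7]
gripper_width: 0.6
grip_force: 0.0
```

```bash
python3 -c "
from h import *
s=ctrl.sense();print(s['ee_pos'],s['tool_rot'],s['contact_force'],s['joint_pos'].round(2))"
```

```text
[487.95269419 216.90657847  63.40580466] [3.14148736e+00 7.35774019e-04 1.35582194e-01] [-0.09673024  0.08681721  0.66343164] [ 0.07  0.59 -0.68  1.95  0.52  0.78 -2.35]
```

{"api": "step_arm", "payload": {
  "steps": [
    [-0.03,0.04,0.22,0,0,0,0.6],
    [0,0,0,0,0,0,0],
    [0,0,0,0,0,0,0],
    [0,0,0,0,0,0,0],
    [0,0,0,0,0,0,0],
    [0,0,0,0,0,0,0],
    [0,0,0,0,0,0,0],
    [0,0,0,0,0,0,0]
  ],
  "force": 45
}}

```text
t: 13.03
ee_pos: [487.7, 216.3, 59.1]
tool_rot: [-3.141, -0.001, 0.136]
contact_force: [-0.2, 0.8, 1.3]
gripper_width: 0.194
grip_force: 45.0
```

{"api": "step_arm", "payload": {
  "steps": [
    [0,0,0,0,0,0,0],
    [0,0,0,0,0,0,0]
  ]
}}

```text
t: 13.2
ee_pos: [487.7, 216.3, 59.2]
tool_rot: [-3.141, -0.0, 0.136]
contact_force: [0.0, 0.9, 2.4]
gripper_width: 0.194
grip_force: 45.0
```

```bash
python3 -c "
from h import *
s=ctrl.sense();print(s['ee_pos'],s['tool_rot'],s['contact_force'],s['joint_pos'].round(2))"
```

```text
[487.73296382 216.32050109  59.16474253] [-3.14132609e+00 -4.77684808e-04  1.35585694e-01] [0.0454126  0.88414816 2.36548535] [ 0.07  0.6  -0.68  1.96  0.53  0.77 -2.35]
```

{"api": "step_arm", "payload": {
  "steps": [
    [0,0,-0.5,0,0,0,0],
    [0,0,-1,0,0,0,0],
    [0,0,-1,0,0,0,0],
    [0,0,-1,0,0,0,0],
    [0,0,-1,0,0,0,0],
    [0,0,-1,0,0,0,0],
    [0,0,-1,0,0,0,0],
    [0,0,-1,0,0,0,0]
  ]
}}

```text
t: 13.87
ee_pos: [486.9, 215.6, 210.1]
tool_rot: [3.141, 0.001, 0.136]
contact_force: [0.2, -0.6, -1.8]
gripper_width: 0.195
grip_force: 45.0
```

{"api": "step_arm", "payload": {
  "steps": [
    [0.15,0.97,-0.3,0,0,0,0],
    [0.15,0.97,0,0,0,0,0],
    [0.15,0.97,0,0,0,0,0],
    [0.15,0.97,0,0,0,0,0],
    [0.15,0.97,0,0,0,0,0],
    [0.15,0.97,0,0,0,0,0],
    [0.15,0.97,0,0,0,0,0],
    [0.15,0.97,0,0,0,0,0]
  ]
}}

```text
t: 14.53
ee_pos: [531.9, 64.3, 215.2]
tool_rot: [3.141, 0.001, 0.136]
contact_force: [0.4, 0.7, -1.4]
gripper_width: 0.197
grip_force: 45.0
```

{"api": "step_arm", "payload": {
  "steps": [
    [0.15,0.97,0,0,0,0,0],
    [0.15,0.97,0,0,0,0,0],
    [0.15,0.97,0,0,0,0,0],
    [0.15,0.97,0,0,0,0,0],
    [0.15,0.97,0,0,0,0,0],
    [0.15,0.97,0,0,0,0,0],
    [0.15,0.97,0,0,0,0,0],
    [0.15,0.97,0,0,0,0,0]
  ]
}}

```text
t: 15.2
ee_pos: [576.6, -86.1, 215.1]
tool_rot: [-3.141, 0.001, 0.135]
contact_force: [0.6, -0.3, -1.7]
gripper_width: 0.195
grip_force: 45.0
```

{"api": "step_arm", "payload": {
  "steps": [
    [0.15,0.97,0,0,0,0,0],
    [0.15,0.97,0,0,0,0,0],
    [0.15,0.97,0,0,0,0,0],
    [0,0,0,0,0,0.8,0],
    [0,0,0,0,0,0.83,0],
    [0,0,0,0,0,0,0],
    [0,0,0,0,0,0,0]
  ]
}}

```text
t: 15.78
ee_pos: [593.4, -141.3, 215.0]
tool_rot: [3.142, 0.001, -0.057]
contact_force: [-0.2, 0.6, -1.4]
gripper_width: 0.192
grip_force: 45.0
```

```bash
cat > go.py <<'E'
import sys
from h import *
tx,ty,tyaw=map(float,sys.argv[1:4])
s=ctrl.sense();print(s['t'],s['ee_pos'].round(2),s['tool_rot'].round(4),s['contact_force'].round(1),s['wrist_torque'].round(2),s['joint_pos'].round(2),s['grip_force'])
d=np.array([tx,ty])-s['ee_pos'][:2];y=s['tool_rot'][2]
print('x,y units',d@[np.cos(y),np.sin(y)]/20,d@[np.sin(y),-np.cos(y)]/20,'turn',-(tyaw-y)/.12)
E
python3 go.py 593.8 -142 -0.06
python3 - <<'E'
from h import *
p,d=ctrl.read_camera('wrist'); cv2.imwrite('pics/w4.png',p[:,:,::-1]); np.savez('w4.npz',p=p,d=d)
E
```

```text
15.7833 [ 593.38 -141.31  215.04] [ 3.1416e+00  7.0000e-04 -5.7000e-02] [-0.2  0.6 -1.4] [0.1  0.04 0.02] [ 0.67  0.48 -0.65  1.66  0.32  1.1  -1.7 ] 45.00011086463928
x,y units 0.022907006393072436 0.033083558225060004 turn 0.025395777393460533
```

View pics/w4.png

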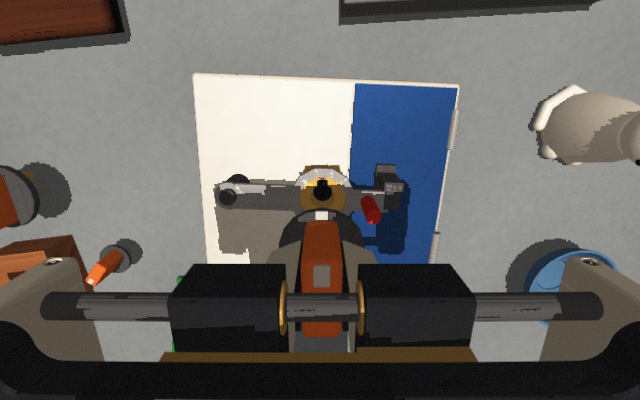

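The plug is held upright over the hub, with its white mark at (321,215), the bore at (322,190) and the keyway ahead of it. The columns match, so I descend.

{"api": "step_arm", "payload": {
  "steps": [
    [0.02,0.035,0.7,0,0,0.02,0],
    [0,0,0.7,0,0,0,0],
    [0,0,0.7,0,0,0,0],
    [0,0,0.6,0,0,0,0],
    [0,0,0,0,0,0,0],
    [0,0,0,0,0,0,0],
    [0,0,0,0,0,0,0]
  ]
}}

```text
t: 16.42
ee_pos: [594.4, -142.0, 160.9]
tool_rot: [-3.141, -0.0, -0.062]
contact_force: [1.1, -0.1, -1.3]
gripper_width: 0.192
grip_force: 45.0
```

```bash
python3 go.py 593.8 -142 -0.06
python3 - <<'E'
from h import *
p,d=ctrl.read_camera('wrist'); cv2.imwrite('pics/w5.png',cv2.resize(p[120:270,230:430,::-1],(800,600),interpolation=cv2.INTER_CUBIC))
E
```

```text
16.4167 [ 594.42 -141.98  160.86] [-3.1412e+00 -1.0000e-04 -6.2200e-02] [ 1.1 -0.1 -1.3] [ 0.05  0.01 -0.02] [ 0.65  0.54 -0.62  1.71  0.37  1.01 -1.73] 44.99964773654938
x,y units -0.030880682365329155 0.0030330718281947654 turn -0.01815088402980179
```

View pics/w5.png

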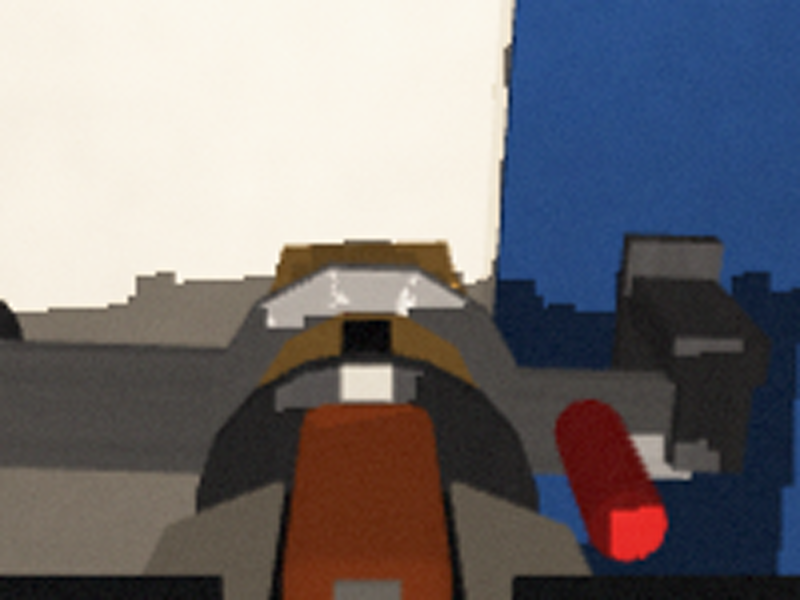

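The collar's white mark and the dark keyway line up, both at column ~367 of the crop, so the yaw and lateral position are good.

{"api": "step_arm", "payload": {
  "steps": [
    [-0.03,0,0.2,0,0,0,0],
    [0,0,0.2,0,0,0,0],
    [0,0,0.15,0,0,0,0],
    [0,0,0,0,0,0,0],
    [0,0,0,0,0,0,0]
  ]
}}

```text
t: 16.88
ee_pos: [593.4, -142.2, 149.7]
tool_rot: [-3.142, 0.0, -0.063]
contact_force: [-0.3, 0.8, -1.1]
gripper_width: 0.195
grip_force: 45.0
```

```bash
python3 go.py 593.8 -142 -0.06
```

```text
16.8833 [ 593.36 -142.2   149.69] [-3.1415e+00  5.0000e-04 -6.2600e-02] [-0.3  0.8 -1.1] [0.04 0.   0.06] [ 0.65  0.56 -0.62  1.72  0.37  0.99 -1.74] 44.999717473983765
x,y units 0.021240138367535227 -0.011288345917356305 turn -0.021419720002835894
```

{"api": "step_arm", "payload": {
  "steps": [
    [0.01,0,0.1,0,0,0,0],
    [0,0,0.1,0,0,0,0],
    [0,0,0.1,0,0,0,0],
    [0,0,0,0,0,0,0],
    [0,0,0,0,0,0,0]
  ]
}}

```text
t: 17.3
ee_pos: [593.6, -142.2, 143.7]
tool_rot: [-3.141, 0.0, -0.063]
contact_force: [0.7, -0.7, -1.8]
gripper_width: 0.192
grip_force: 45.0
```

```bash
python3 go.py 593.8 -142 -0.06
```

```text
17.3 [ 593.65 -142.19  143.74] [-3.1415e+00  3.0000e-04 -6.2600e-02] [ 0.7 -0.7 -1.8] [ 0.05 -0.01  0.02] [ 0.65  0.56 -0.61  1.72  0.38  0.98 -1.74] 44.999651312828064
x,y units 0.007079465384822152 -0.009771080859226695 turn -0.02145069132914133
```

In the bore freely. Now the key.

{"api": "step_arm", "payload": {
  "steps": [
    [0,0,0.1,0,0,0,0],
    [0,0,0.1,0,0,0,0],
    [0,0,0.1,0,0,0,0],
    [0,0,0,0,0,0,0],
    [0,0,0,0,0,0,0]
  ]
}}

```text
t: 17.72
ee_pos: [593.6, -142.2, 137.7]
tool_rot: [-3.142, 0.0, -0.063]
contact_force: [-0.2, 0.7, -1.5]
gripper_width: 0.194
grip_force: 45.0
```

```bash
python3 go.py 593.8 -142 -0.06
```

```text
17.7167 [ 593.62 -142.18  137.7 ] [-3.1415e+00  4.0000e-04 -6.2600e-02] [-0.2  0.7 -1.5] [ 0.07 -0.03  0.07] [ 0.64  0.57 -0.61  1.73  0.39  0.97 -1.75] 44.99967634677887
x,y units 0.008232849369422257 -0.00944667967516668 turn -0.021267374462588067
```

The key has entered. Now I press against the spring towards TCP z ≈ 126.

{"api": "step_arm", "payload": {
  "steps": [
    [0,0,0.1,0,0,0,0],
    [0,0,0.1,0,0,0,0],
    [0,0,0.1,0,0,0,0],
    [0,0,0.1,0,0,0,0],
    [0,0,0.1,0,0,0,0],
    [0,0,0,0,0,0,0],
    [0,0,0,0,0,0,0]
  ]
}}

```text
t: 18.3
ee_pos: [594.1, -142.2, 128.3]
tool_rot: [3.141, -0.001, -0.063]
contact_force: [-1.1, -0.3, 4.8]
gripper_width: 0.196
grip_force: 45.0
```

```bash
python3 go.py 593.8 -142 -0.06
```

```text
18.3 [ 594.15 -142.22  128.27] [ 3.1415e+00 -7.0000e-04 -6.2500e-02] [-1.1 -0.3  4.8] [0.1  0.18 0.04] [ 0.64  0.58 -0.6   1.73  0.39  0.95 -1.76] 45.000890493392944
x,y units -0.01809620125978054 -0.009721103383093267 turn -0.02122158097230866
```

{"api": "step_arm", "payload": {
  "steps": [
    [0,0,0.08,0,0,0,0],
    [0,0,0.08,0,0,0,0],
    [0,0,0,0,0,0,0],
    [0,0,0,0,0,0,0],
    [0,0,0,0,0,0,0]
  ]
}}

```text
t: 18.72
ee_pos: [594.2, -142.2, 126.1]
tool_rot: [3.141, -0.001, -0.063]
contact_force: [-3.3, 0.7, 11.2]
gripper_width: 0.192
grip_force: 45.0
```

```bash
python3 go.py 593.8 -142 -0.06
```

```text
18.7167 [ 594.22 -142.24  126.13] [ 3.1409e+00 -1.0000e-03 -6.2700e-02] [-3.3  0.7 11.2] [0.22 0.81 0.02] [ 0.64  0.58 -0.6   1.73  0.4   0.95 -1.76] 45.00236213207245
x,y units -0.021750746108813442 -0.0106004675905215 turn -0.022188444390327616
```

{"api": "step_arm", "payload": {
  "steps": [
    [-0.03,0,0.05,0,0,0,0],
    [0,0,0,0,0,0,0],
    [0,0,0,0,0,0,0],
    [0,0,0,0,0,0,0]
  ]
}}

```text
t: 19.05
ee_pos: [594.2, -142.2, 126.1]
tool_rot: [3.141, -0.002, -0.063]
contact_force: [-4.5, 1.3, 15.6]
gripper_width: 0.194
grip_force: 45.0
```

```bash
python3 go.py 593.8 -142 -0.06
```

```text
19.05 [ 594.23 -142.22  126.05] [ 3.1406e+00 -2.2000e-03 -6.2700e-02] [-4.5  1.3 15.6] [ 0.27  1.1  -0.01] [ 0.64  0.58 -0.6   1.73  0.4   0.95 -1.76] 45.0047904253006
x,y units -0.02202360846635669 -0.00988880556022505 turn -0.02218565626830732
```

```bash
python3 -c "
from workcell import ctrl
print(ctrl.sign_off())"
```

```text
the job is handed in; nothing more can be done
None
```

I swung the hasp shut into its catch, pushed the plug through the eye into the hub with its key in the keyway, and handed the job in at about 19 s still gripping the plug pressed home; sign-off returned no verdict.

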